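# Load a chill block red end first and hold its ratchet clamp at three clicks

## Task

Pick up the small brass block and set it flat between the two low rails of the blue clamp fixture, turned so that its red-painted end faces the red mark on the end stop, and let go of it while the clamp lever is still at rest. Then take the lever by its red knob and draw it clockwise (seen from above) exactly three clicks, counted by feel, never going on to a fourth, so that the rubber pad presses the block against the stop. The lever springs back if released, so the program finishes with the gripper still holding the knob at the third click; leave the small blue tip box and the steel strip where they lie.

Things in the scene. Friction and masses are not known exactly. Their poses are not given: they have to be found in the camera images.
- block: Loose brass block, 30 (x) x 50 (y) x 25 (z) mm, about 0.3 kg. Origin at the centre of its underside; its own +y points to the red-painted end. It starts flat on the table left of the middle, turned up to 1.5 rad. Grip it across the 30 mm width, fingertips about 9 mm above its underside, so that they clear the rails when it is set down.
- red_end (a point): Centre of the block's red-painted end face (25 mm along +y from the block's origin, 12.5 mm above its underside).
- nest (a point): Centre of the nest floor, 10 mm above the table; z up, +y to the end stop, -y to the pad, whose face rests at y = -32 mm (top 24 mm above this floor): 14 mm of play for the block. Two rails 36 mm apart (x = -18 and +18 mm, each 8 mm thick) run from y = -21 to +29 mm and rise 5 mm above this floor. The fixed fixture stands elsewhere, at each start, its +y roughly towards the robot.
- stop (a point): Centre of the dark end stop's flat face, 32 mm along +y from the nest's centre, 12 mm above the nest floor; axes as the nest. The stop is 60 mm wide, 16 mm thick, its top 34 mm above the table. A red mark is on this face and another on the stop's top.
- pad: Black rubber pad (30 wide x 18 mm high), sprung on the ram; the lever drives the ram 6.7 mm per click along the nest's +y. It pushes a block up to the stop at about 2.1 clicks, then squeezes it with about 10 N at three. Origin 18 mm behind its face, 25 mm above the table.
- knob: Red upright round knob at the end of the clamp lever, 24 mm in diameter. Origin on the knob's axis, 76 mm above the table; the red part reaches from 80 to 120 mm above the table (narrower above 114 mm). It is 110 mm from the pivot axis and spins on its pin. Grip it from above with fingertips at 80 mm or higher.
- pivot (a point): Point on the lever's upright pivot axis, 100 mm above the table, 140 mm along -y from the nest; axes as the nest. The lever is a steel bar, its top 75 mm above the table, over a blue drum (radius 54 mm, 54 mm high). With the block in, the pull at the knob rises to about 8, 9 and 12 N before clicks 1, 2, 3 and sinks to about 2, 4, 6 N after them; a spring returns a released lever to 0.
- lever (a joint): Lever angle, rad: 0 at rest, growing clockwise seen from above. At 0 the knob, seen from the pivot, lies 120 degrees clockwise of the nest's +x. A sprung ball rides over ridges 0.244 rad (14 degrees) apart: crests, where it clicks, at 0.122, 0.367, 0.611 (third), 0.856 (fourth); the seat after the third click is 0.733, 42 degrees from rest.
- tip_box: Small blue plastic box, 41 x 61 x 23 mm, loose bystander lying flat. Origin at the centre of its underside.
- flat_coupon_0: Dark steel strip, 50 x 100 x 5 mm, loose bystander lying flat. Origin at the centre of its underside.
Mind the look-alikes: they are no part of the job. Leave any brown look-alike of the block alone.

How it is judged (in metres and radians):
On the way:
1. the block lies flat in the nest, red end towards the stop, released, with the lever still at rest (x of block in the frame of nest between -0.006 and 0.006 m and z of block in the frame of nest between -0.004 and 0.004 m and angle between block's own z axis and vertical below 0.1 rad and angle between the y axis of block and the y axis of nest, either way round below 0.17 rad and y of red_end in the frame of nest between 0.012 and 0.036 m and contact force between the fingers and block below 0.2 N and value of joint lever below 0.1 rad), for 0.2 s.
At the end, for the whole second after the job is handed in: Lever still (0.1 rad/s) at 0.63 to 0.84 rad, past the third click, fingers on the knob (over 1 N); pad on block over 3 N; block flat in the nest (4 mm high, 6 mm sideways, 0.1 rad tilt, 0.17 rad yaw), not touched by the fingers, red end within 4 mm of the stop (value of joint lever between 0.63 and 0.84 rad and velocity of joint lever between -0.1 and 0.1 rad/s and contact force between the fingers and knob above 1 N and contact force between pad and block above 3 N and y of red_end in the frame of nest between 0.028 and 0.036 m and x of block in the frame of nest between -0.006 and 0.006 m and z of block in the frame of nest between -0.004 and 0.004 m and angle between block's own z axis and vertical below 0.1 rad and angle between the y axis of block and the y axis of nest, either way round below 0.17 rad and contact force between the fingers and block below 0.2 N); the arm keeps its last pose, push and grip.
It fails at once if the lever goes on over the fourth click (0.87 rad) (value of joint lever above 0.87 rad).
It fails at once if the tip box or the steel strip is moved by more than 25 mm (distance of any of tip_box, flat_coupon_0 from where it was at the start of the episode above 0.025 m).
It also fails if it takes over 72 s, if anything falls off the work surface, if the arm or the gripper's body presses on something with over 40 N, if the wrist force passes 120 N, or if a joint passes its speed limit or range.

## Robot

A 6-joint arm with a two-finger parallel gripper is mounted at the origin on the work surface; the furniture and walls round the work are solid. World frame = base frame: x ahead of the robot, y to its left, z up, the work surface at z = 0. Lengths are in mm, angles in rad, forces in N, time in s.
With the tool pointing down it reaches from about 325 to 850 mm from the base axis. Payload 4.4 kg.
Tool frame: the origin (TCP) lies midway between the tips of the shut fingers; the grasp point (between the pads) lies 19 mm behind it (r.hold_point_z is the z of the grasp point in the tool frame, in mm); z points along the fingers, y is the direction in which the jaws open and shut (so a half turn about z gives the same grasp; the last joint's range is limited). The gripper opens to 94 mm and grips with 3 to 60 N. Pads are 16 mm wide; open, the fingers measure 119 mm over their backs; the gripper's body (75 mm by 177 mm) begins 78 mm behind the grasp point.
Start: joints at [0.983, 0.207, 1.542, -0, 1.393, -0.15], TCP at [243.779, 520.767, 205.447] pointing down, gripper open.
Joint ranges: [-2.73, 2.73], [-0.86, 2.22], [0.23, 2.46], [-1.11, 4.25], [0.08, 2.63], [-2.82, 2.82]. Speed limits (rad/s): [2.79, 2.79, 3.14, 3.14, 3.14, 3.14].

## Interface

Orientations are given as a unit quaternion [w, x, y, z].
In Python, from workcell import r, viewer gives the robot as it stands. The module is installed in compiled form; this text tells all that it offers. Calls block until the motion is done:
- r.move_to(position, orientation): joint-space move of the TCP to a pose.
- r.move_l(position, max_speed=150, rotation=None, f_stop=None): straight line of the TCP; rotation=None keeps the orientation; max_speed is the mean speed in mm/s. With f_stop (N) it stops when the force on the tool has changed by that much, and returns True; else False.
- r.set_joints(angles): joint-space move.
- r.release() and r.grasp(): open the fingers fully, or close them until they stop; the grip force is fixed at half the most.
- r.dwell(seconds).
- r.inverse_kinematics(position, orientation): joint angles nearest the present ones, or None.
- r.get_state(): the state.
- viewer.capture(name): name is "side" or "top"; returns the picture (384x512x3 uint8, red, green, blue); there is no depth.
- viewer.get_calibration(name): a dict with "intrinsics" (3x3 intrinsics, pixels), "distortion" ([k1, k2, p1, p2, k3] as OpenCV has them; the pictures are not rectified), "view" (4x4, takes a point from world to camera coordinates). Camera axes: x right, y up, looking along -z (the intrinsics and any distortion apply to the point x, -y, -z); pixel columns grow to the right and rows downward; lengths in mm; the calibration is good to about 2 mm. A picture is of the moment at which its call begins. get_calibration takes no time and is no camera call.
A pose or a line that the arm cannot do raises r.PlanningError and nothing moves.
- r.finish_job(): hands the job in, once; it reports no verdict.
Trained networks look in the newest picture that a camera, given by its name, has taken for a name from the list of things; names that differ only in an ending like _2 or _b are one class to them, and where a whole thing is asked for, a point or a joint stands for the part that bears it (a point fixed in the world has none). Each returns a list of dicts, best first, with "conf" (0 to 1); they miss things now and then, are a little off and sometimes report something else, mostly with a low value. They report only what shows in the picture. A call takes as long as a camera call. They do not tell look-alikes from the thing itself.
- viewer.boxes_of(camera, target): "extent" ([left, top, width, height] as shares, 0 to 1, of the picture: columns of its width, rows of its height, round what is visible of it).
The state is a dict: "clock": time; "q": joint angles; "dq": joint speeds; "joint_efforts": joint torques, N m; "ee_pos": TCP position; "tool_rot": TCP orientation; "contact_force": force on the tool from outside, world axes, zero at the start; "ft_torque": the same for the moment, N m; "grip_width": opening from 0.0 (shut) to 1.0 (fully open).
Only numpy, scipy, OpenCV 4.12 (cv2) and the standard library are available. Lean on these libraries where they do the work, as an engineer would, in place of code of your own. Each camera call takes 0.05 s, during which the arm holds its last target. There are 200 camera calls.

## Working session

There is one attempt and no reset: what is moved stays moved. The work goes in short steps, each a Python script; the robot and the scene stay as the last script left them, time stands still between calls to the robot, and variables do not carry over. Pictures are saved under pics/ and viewed, about 8 in all and at most 12, crops included, and the job is handed in when it is done.

```bash
mkdir -p pics
cat > h.py <<'E'
import numpy as np, cv2
from workcell import r, viewer
def cal(n):
    c=viewer.get_calibration(n); return np.array(c["intrinsics"],float),np.array(c["distortion"],float),np.array(c["view"],float)
def proj(n,P):
    K,D,V=cal(n); P=np.atleast_2d(np.array(P,float)); c=P@V[:3,:3].T+V[:3,3]
    c=c*[1,-1,-1]; return cv2.projectPoints(c,np.zeros(3),np.zeros(3),K,D)[0][:,0]
def ray(n,uv,z):
    K,D,V=cal(n); p=cv2.undistortPoints(np.array(uv,float).reshape(-1,1,2),K,D)[:,0]
    d=np.c_[p[:,0],-p[:,1],-np.ones(len(p))]@V[:3,:3]; o=-V[:3,:3].T@V[:3,3]
    return o+d*((z-o[2])/d[:,2])[:,None]
def save(im,name,box=None,s=1):
    if box: im=im[box[1]:box[3],box[0]:box[2]]
    im=cv2.resize(im,None,fx=s,fy=s,interpolation=cv2.INTER_CUBIC); cv2.imwrite("pics/"+name,im[:,:,::-1])
E
python3 - <<'E'
from h import *
for n in("side","top"):
    im=viewer.capture(n); np.save(n+"0.npy",im); save(im,n+"0.png",s=1.5)
    K,D,V=cal(n); print(n,K.round(1).tolist(),D,(-V[:3,:3].T@V[:3,3]).round(0))
    for t in("block","knob","pad","tip_box","flat_coupon_0"):
        print(t,[(round(b["conf"],2),(np.array(b["extent"])*[512,384,512,384]).round(0).tolist()) for b in viewer.boxes_of(n,t)[:3]])
E
```

```text
side [[409.0, 0.0, 260.4], [0.0, 409.0, 191.2], [0.0, 0.0, 1.0]] [-0.1097257  0.         0.         0.         0.       ] [967. 732. 750.]
block [(0.6, [374.0, 225.0, 24.0, 18.0]), (0.57, [346.0, 240.0, 21.0, 21.0]), (0.5, [353.0, 207.0, 21.0, 20.0])]
knob [(0.73, [189.0, 159.0, 102.0, 55.0]), (0.71, [187.0, 168.0, 10.0, 17.0])]
pad []
tip_box [(0.72, [219.0, 150.0, 20.0, 15.0]), (0.55, [188.0, 167.0, 11.0, 18.0])]
flat_coupon_0 [(0.87, [288.0, 203.0, 42.0, 22.0])]
top [[353.2, 0.0, 257.7], [0.0, 353.2, 199.3], [0.0, 0.0, 1.0]] [-0.08140062  0.          0.          0.          0.        ] [393.  25. 945.]
block [(0.8, [146.0, 233.0, 28.0, 20.0]), (0.72, [147.0, 266.0, 18.0, 22.0]), (0.61, [181.0, 272.0, 20.0, 12.0])]
knob [(0.62, [300.0, 133.0, 10.0, 11.0])]
pad [(0.37, [289.0, 219.0, 11.0, 9.0])]
tip_box [(0.54, [344.0, 204.0, 15.0, 22.0])]
flat_coupon_0 [(0.97, [208.0, 219.0, 39.0, 30.0])]
```

View pics/top0.png

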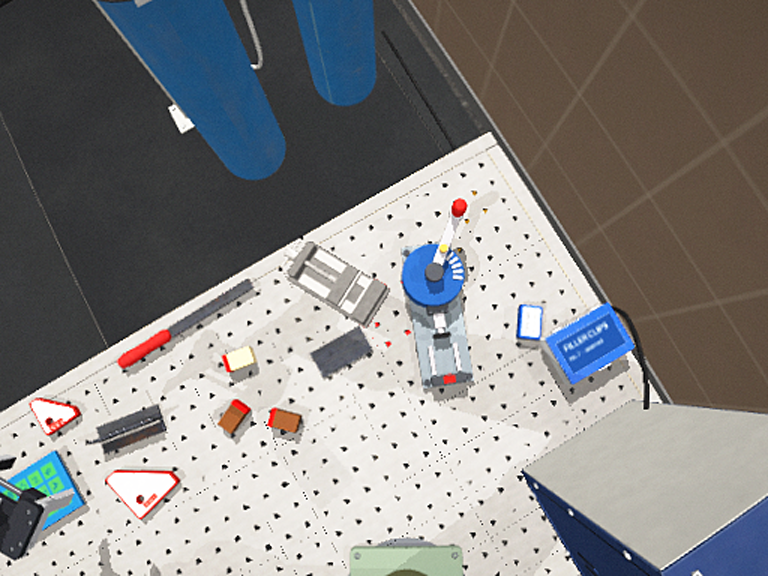

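View pics/side0.png

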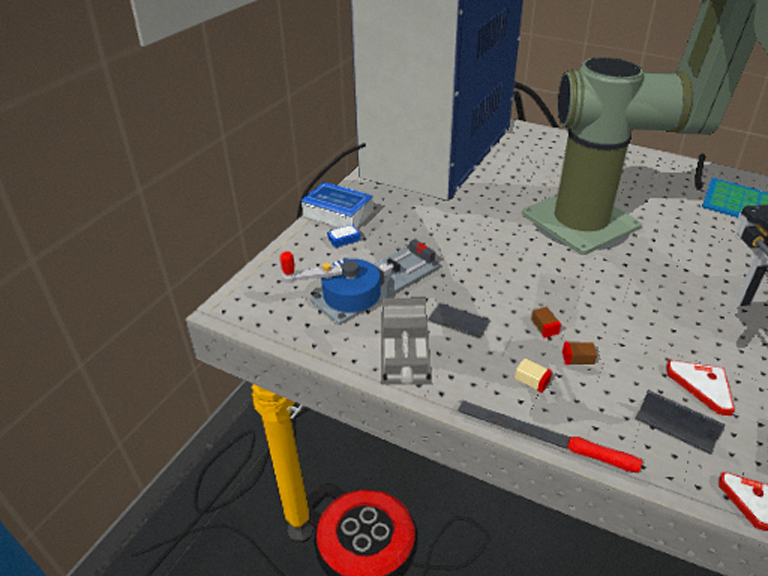

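The brass block is at about (239,362) in the 1.5x top view, with its red end to the left. The two brown blocks beside it are look-alikes. The fixture drum is at (433,275), the stop's red mark at (449,380) and the knob at (459,207). Next I take enlarged crops for measuring.

Run:
```python
from h import *
im=np.load("top0.npy"); a=cv2.resize(im[215:275,135:195],None,fx=6,fy=6,interpolation=2); b=cv2.resize(im[125:265,260:320],None,fx=4,fy=4,interpolation=2)
c=np.zeros((560,620,3),np.uint8); c[:360,:360]=a; c[:,375:615]=b; save(c,"crops.png")
print(ray("top",[[159,241],[299,253],[306,138],[289,183]],0).round(0).tolist())
print(ray("top",[[159.5,241]],20).round(1), ray("top",[[306,138]],118).round(1), ray("side",[[355.5,249.5]],12).round(1),ray("side",[[192,170]],118).round(1))
```

```text
[[414.0, 293.0, 0.0], [380.0, -81.0, 0.0], [695.0, -107.0, 0.0], [569.0, -57.0, 0.0]]
[[413.2 286.2  20. ]] [[657.8 -90.9 118. ]] [[416.2 291.2  12. ]] [[659.3 -85.  118. ]]
```

View pics/crops.png

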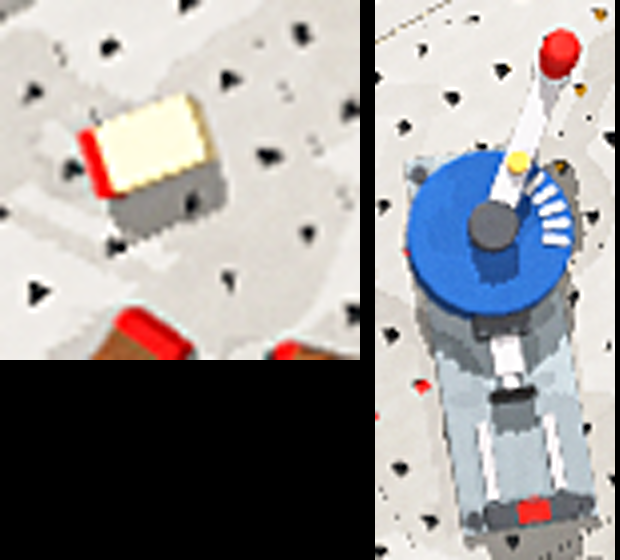

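```bash
cat > fit.py <<'E'
from h import *
from scipy.optimize import minimize, least_squares
I={n:np.load(n+"0.npy").astype(int) for n in("top","side")}
def red(im): return (im[...,0]>120)&(im[...,1]<75)&(im[...,2]<75)
def blob(m,box):
    z=np.zeros(m.shape,np.uint8); x0,y0,x1,y1=box; z[y0:y1,x0:x1]=m[y0:y1,x0:x1]
    z=cv2.morphologyEx(z,cv2.MORPH_CLOSE,np.ones((3,3),np.uint8))
    n,l,s,c=cv2.connectedComponentsWithStats(z); k=1+np.argmax(s[1:,4]); return l==k,c[k],s[k]
def brass(im): return ((im[...,0]-im[...,2]>35)&(im[...,1]>0.6*im[...,0])&(im[...,0]>90))|red(im)
MB={"top":blob(brass(I["top"]),(143,228,176,250)),"side":blob(brass(I["side"]),(338,234,372,266))}
def T(p,P): c,s=np.cos(p[2]),np.sin(p[2]); P=np.array(P,float); return np.c_[p[0]+c*P[:,0]-s*P[:,1],p[1]+s*P[:,0]+c*P[:,1],P[:,2]]
box=[[x,y,z] for x in(-15,15) for y in(-25,25) for z in(0,25)]
def cost(p,MB=MB,ns=("top","side")):
    e=0
    for n in ns:
        u=cv2.convexHull(proj(n,T(p,box)).astype(np.float32)); z=np.zeros((384*4,512*4),np.uint8)
        cv2.fillConvexPoly(z,((u+.5)*4).round().astype(int),1)
        h=z.reshape(384,4,512,4).mean((1,3)); e+=np.abs(h-MB[n][0]).sum()
    return e
circ=lambda r,z,c=(0,0):[[c[0]+r*np.cos(a),c[1]+r*np.sin(a),z] for a in np.linspace(0,6.28,40)]
def kn(q): a=np.deg2rad(-120)-q; return (110*np.cos(a),-140+110*np.sin(a))
if __name__=="__main__":
    best=None
    for y0 in (0.9,1.3,1.57,1.9):
        pass
    s=[minimize(cost,[414,287,a],method="Nelder-Mead",options=dict(initial_simplex=[[414,287,a],[420,287,a],[414,293,a],[414,287,a+.2]])) for a in(-.4,0,.4)]
    b=min(s,key=lambda v:v.fun); pb=b.x; print("block",pb.round(3),b.fun,[MB[n][2][4] for n in MB],[cost(pb,ns=(n,)) for n in MB])
    for n in("top","side"):
        q=minimize(lambda p:cost(p,ns=(n,)),pb,method="Nelder-Mead",options=dict(initial_simplex=[pb,pb+[4,0,0],pb+[0,4,0],pb+[0,0,.1]])); print(n,q.x.round(3),q.fun)
    ob={}
    for n,kb,mb in(("top",(296,128,316,150),(285,245,308,260)),("side",(183,164,200,188),(270,155,295,178))):
        ob[n]=(blob(red(I[n]),kb),blob(red(I[n]),mb)); print(n,[ (v[1].round(1),v[2]) for v in ob[n]])
    im=I["top"]; bl=(im[...,2]-im[...,0]>60)&(im[...,2]>90); m,_,_=blob(bl,(258,155,315,212))
    ct=max(cv2.findContours(m.astype(np.uint8),0,1)[0],key=len); el=cv2.fitEllipse(cv2.convexHull(ct)); print("drum",el)
    def bc(u): return (u.min(0)+u.max(0))/2
    def res(p,ns):
        out=[]
        for n in ns:
            k=kn(0); u=proj(n,T(p,circ(12,82,k)+circ(12,114,k)+circ(7,120,k))); x,y,w,h=ob[n][0][2][:4]
            out+=list(bc(u)-[x+w/2-.5,y+h/2-.5])
            if n=="top": out+=list(proj(n,T(p,[[0,40,34]]))[0]-ob[n][1][1]); out+=list(proj(n,T(p,circ(54,54,(0,-140)))).mean(0)-np.array(el[0]))
        return np.array(out)
    for ns in(("top",),("top","side")):
        f=least_squares(res,[430,-80,3.2],args=(ns,),x_scale=[1,1,.01]); print("fix",ns,f.x.round(4),f.fun.round(2))
    pf=f.x; np.savez("fit.npz",pb=pb,pf=pf)
    def draw(n,cr,s):
        c=cv2.resize(I[n][cr[1]:cr[3],cr[0]:cr[2]].astype(np.uint8),None,fx=s,fy=s,interpolation=2)
        def pl(P,p,col): cv2.polylines(c,[(((proj(n,T(p,P))-cr[:2]+.5)*s).round().astype(int))],True,col,1)
        g=(0,255,0)
        pl([[-15,-25,25],[15,-25,25],[15,25,25],[-15,25,25]],pb,g);pl([[-15,-25,0],[15,-25,0],[15,25,0],[-15,25,0]],pb,(255,0,255))
        pl([[-30,32,34],[30,32,34],[30,48,34],[-30,48,34]],pf,g);pl(circ(54,54,(0,-140)),pf,g);pl(circ(12,114,kn(0)),pf,g)
        for x in(-18,18): pl([[x-4,-21,15],[x+4,-21,15],[x+4,29,15],[x-4,29,15]],pf,(255,0,255))
        pl([[-15,-32,34],[15,-32,34],[15,-32,34]],pf,(255,255,0)); return c
    c=np.zeros((560,800,3),np.uint8); c[:,:240]=draw("top",(260,125,320,265),4); c[:480,245:725]=draw("side",(180,150,300,220),4)[:,:480] if 0 else np.pad(draw("side",(180,150,300,220),4),((0,200),(0,0),(0,0)))
    c[285:485,245:445]=draw("top",(140,220,180,260),5);c[285:485,450:650]=draw("side",(335,230,375,270),5); save(c,"ov.png")
E
python3 fit.py
```

```text
block [4.18237e+02 2.89989e+02 3.26000e-01] 218.5625 [np.int32(103), np.int32(343)] [np.float64(179.8125), np.float64(38.75)]
top [4.18237e+02 2.89989e+02 3.26000e-01] 179.8125
side [4.17246e+02 2.89980e+02 3.49000e-01] 36.875
top [(array([305.5, 138.2]), array([301, 133,  10,  12,  93], dtype=int32)), (array([299.2, 252.3]), array([296, 250,   8,   6,  42], dtype=int32))]
side [(array([191.2, 175. ]), array([187, 168,   9,  15, 114], dtype=int32)), (array([280.1, 164.6]), array([278, 162,   7,   7,  29], dtype=int32))]
drum ((288.1636047363281, 183.15103149414062), (41.383060455322266, 42.32292938232422), 27.703155517578125)
fix ('top',) [421.3639 -71.9441   1.7164] [ 0.04  0.19  0.11  0.23 -0.15 -0.43]
fix ('top', 'side') [421.244  -71.9361   1.7179] [-0.1   0.23  0.13  0.28 -0.23 -0.38 -0.23 -0.23]
```

View pics/ov.png

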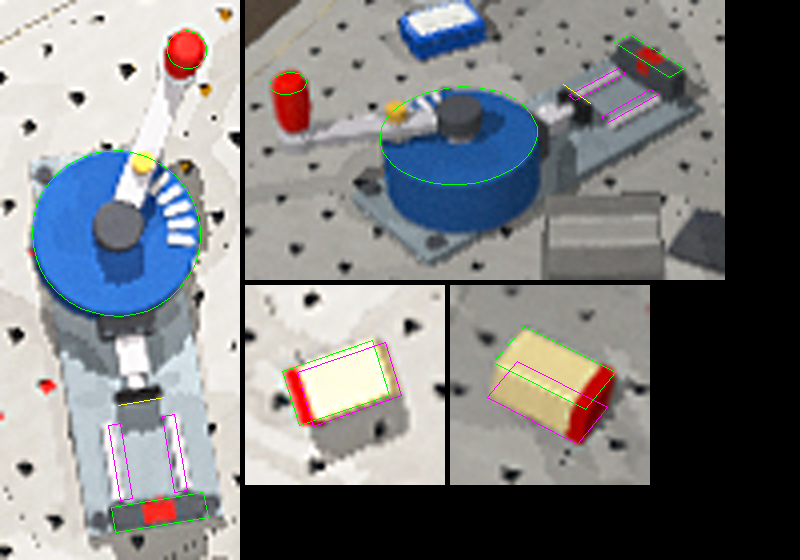

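The overlay fits to within 1–2 mm. The fixture's green outlines sit on the drum, stop and knob, and the block outline matches in the side view with the red end towards +y. Now I go for the pick.

```bash
cat >> h.py <<'E'
from scipy.spatial.transform import Rotation as Ro
def quat(yaw):  # tool down, jaw (tool y) along world direction yaw
    y=np.array([np.cos(yaw),np.sin(yaw),0]); z=np.array([0,0,-1.]); x=np.cross(y,z)
    q=Ro.from_matrix(np.c_[x,y,z]).as_quat(); return [float(q[3]),*map(float,q[:3])]
def st(): 
    s=r.get_state(); print("t",round(s["clock"],2),"p",np.round(s["ee_pos"],1),"F",np.round(s["contact_force"],1),"g",round(s["grip_width"],3),"q6",round(s["q"][5],2)); return s
E
python3 - <<'E'
from h import *
from fit import T
pf=np.load("fit.npz")["pf"]; im=np.load("top0.npy")
for ys in((-15,0),(0,12),(12,26)):
    xs=np.arange(-34,35,2.); p=[]
    for x in xs:
        u=proj("top",T(pf,[[x,y,15] for y in np.linspace(*ys,8)])).astype(np.float32)
        p.append(int(cv2.remap(im,u[None,:,0],u[None,:,1],1)[...,0].mean()))
    print(ys,list(zip(xs.astype(int).tolist(),p)))
print("cab",ray("top",[[350,317]],400).round(0))
s=st(); yb=.34
for off in(0,np.pi):
    for P,yw in(([417.5,290,100],yb),([421,-72,120],pf[2]),([421,-72,20],pf[2])):
        j=r.inverse_kinematics(P,quat(yw+off)); print(off,None if j is None else np.round(j,2))
for a in np.arange(0,3.2,.4): 
    print(round(a,1),[None if j is None else round(j[5],2) for j in (r.inverse_kinematics(P,quat(a+pf[2])) for P in([662,-92,84],[609,-150,84]))])
E
```

```text
(-15, 0) [(-34, 187), (-32, 187), (-30, 187), (-28, 186), (-26, 192), (-24, 236), (-22, 249), (-20, 247), (-18, 202), (-16, 162), (-14, 172), (-12, 180), (-10, 183), (-8, 174), (-6, 175), (-4, 177), (-2, 178), (0, 171), (2, 176), (4, 184), (6, 186), (8, 187), (10, 180), (12, 176), (14, 178), (16, 190), (18, 205), (20, 239), (22, 248), (24, 245), (26, 199), (28, 164), (30, 179), (32, 188), (34, 192)]
(0, 12) [(-34, 188), (-32, 188), (-30, 187), (-28, 184), (-26, 195), (-24, 238), (-22, 248), (-20, 247), (-18, 187), (-16, 152), (-14, 176), (-12, 184), (-10, 190), (-8, 190), (-6, 190), (-4, 190), (-2, 188), (0, 187), (2, 186), (4, 188), (6, 190), (8, 191), (10, 191), (12, 190), (14, 188), (16, 189), (18, 202), (20, 236), (22, 248), (24, 247), (26, 206), (28, 162), (30, 178), (32, 188), (34, 192)]
(12, 26) [(-34, 188), (-32, 189), (-30, 189), (-28, 187), (-26, 198), (-24, 240), (-22, 249), (-20, 249), (-18, 193), (-16, 154), (-14, 176), (-12, 183), (-10, 191), (-8, 192), (-6, 191), (-4, 189), (-2, 188), (0, 185), (2, 186), (4, 186), (6, 187), (8, 189), (10, 190), (12, 190), (14, 188), (16, 186), (18, 192), (20, 229), (22, 251), (24, 249), (26, 203), (28, 164), (30, 177), (32, 182), (34, 189)]
cab [[ 289. -112.  400.]]
t 0.6 p [243.8 520.8 205.5] F [-0.6  0.2 -0.6] g 0.999 q6 -0.15
0 [ 0.44  0.18  1.81 -0.    1.15  0.1 ]
0 [-0.37 -0.02  1.98 -0.    1.18 -2.09]
0 [-0.37  0.15  2.05 -0.    0.94 -2.09]
3.141592653589793 None
3.141592653589793 [-0.37 -0.02  1.98 -0.    1.18  1.05]
3.141592653589793 [-0.37  0.15  2.05 -0.    0.94  1.05]
0.0 [np.float64(-1.99), np.float64(-2.1)]
0.4 [np.float64(-2.39), np.float64(-2.5)]
0.8 [np.float64(-2.79), None]
1.2 [None, None]
1.6 [np.float64(2.7), np.float64(2.59)]
2.0 [np.float64(2.3), np.float64(2.19)]
2.4 [np.float64(1.9), np.float64(1.79)]
2.8 [np.float64(1.5), np.float64(1.39)]
```

Run:
```python
from h import *
from scipy.optimize import least_squares
g=ray("side",[[300,130],[240,117]],0); print("cab base",g.round(0).tolist())
print("cab top at z",[(z,ray("top",[[350,317],[427,378],[435,268]],z).round(0)[:,:2].tolist()) for z in(200,300,400,500)])
q=quat(.34)
r.move_to([417.5,290,90],q); r.move_l([417.5,290,30],100); r.move_l([417.5,290,9],50,f_stop=15); st()
r.grasp(); st(); r.move_l([417.5,290,110],100); st()
```

```text
cab base [[181.0, -243.0, 0.0], [310.0, -440.0, 0.0]]
cab top at z [(200, [[250.0, -161.0], [121.0, -321.0], [347.0, -348.0]]), (300, [[270.0, -137.0], [158.0, -274.0], [353.0, -298.0]]), (400, [[289.0, -112.0], [194.0, -228.0], [360.0, -248.0]]), (500, [[308.0, -87.0], [231.0, -182.0], [366.0, -198.0]])]
t 3.1 p [417.2 289.8   8.6] F [-0.2  0.3  0.4] g 1.003 q6 0.1
t 4.1 p [417.6 290.    9. ] F [-0.1  0.8 -0.3] g 0.317 q6 0.1
t 5.26 p [416.8 289.6 109.2] F [ 0.2 -0.5 -2.4] g 0.318 q6 0.1
```

Grip width is 30 mm and the weight registers, so the block is held. Next I carry it above the nest and check from there.

Run:
```python
from h import *
from fit import T
pf=np.load("fit.npz")["pf"]; t=T(pf,[[.4,-1,0]])[0]; q=quat(pf[2]); print(t)
r.move_l([417.5,290,140],100)
r.move_to([t[0],t[1],130],q); r.move_l([t[0],t[1],32],100); r.dwell(.3); st()
a=viewer.capture("top"); b=viewer.capture("side")
c=np.zeros((400,800,3),np.uint8); c[:,:400]=cv2.resize(a[195:275,255:335],None,fx=5,fy=5,interpolation=2); c[:,400:]=cv2.resize(b[125:205,245:325],None,fx=5,fy=5,interpolation=2); save(c,"place.png")
```

```text
[422.17453359 -71.39390092   0.        ]
t 9.03 p [422.5 -71.5  32.4] F [ 0.5  0.4 -4.5] g 0.317 q6 -2.09
```

View pics/place.png

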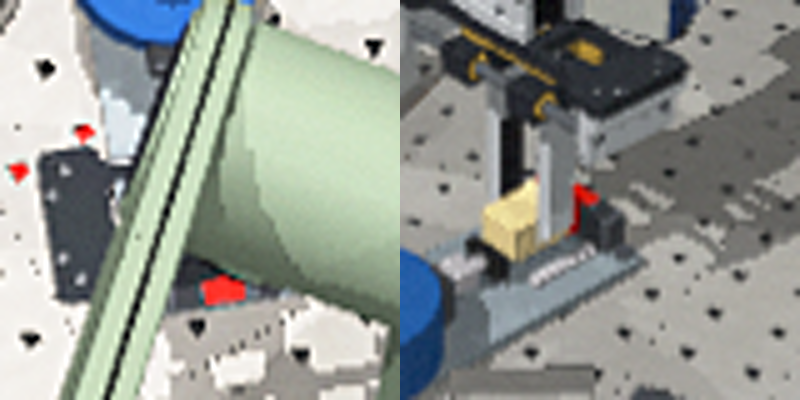

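The side view shows the block between pad and stop with its red end (580,205) towards the stop. It is laterally centred over the rails. Now I lower it and release.

Run:
```python
from h import *
x,y=422.17,-71.39
print(r.move_l([x,y,24],40,f_stop=8)); st()
print(r.move_l([x,y,19],15,f_stop=6)); st()
if r.get_state()["ee_pos"][2]<20.5:
    r.release(); st(); r.dwell(.3); r.move_l([x,y,120],100); st()
    q=quat(1.718); r.move_to([x-150,y+120,200],q); r.dwell(.3)
    a=viewer.capture("top"); b=viewer.capture("side")
    c=np.zeros((500,800,3),np.uint8); c[:,:300]=cv2.resize(a[165:265,260:320],None,fx=5,fy=5,interpolation=2); c[:400,305:800]=cv2.resize(b[140:220,215:314],None,fx=5,fy=5,interpolation=2); save(c,"placed.png")
```

```text
False
t 9.48 p [421.6 -71.2  23.4] F [ 0.1 -0.4 -3.4] g 0.317 q6 -2.09
False
t 9.97 p [422.2 -71.4  19. ] F [-0.5 -0.5 -3.1] g 0.318 q6 -2.09
t 11.05 p [422.2 -71.4  19. ] F [-0.1 -0.6  0.3] g 0.998 q6 -2.09
t 12.51 p [421.5 -71.2 119.3] F [-0.9  0.3 -0.5] g 0.998 q6 -2.09
```

View pics/placed.png

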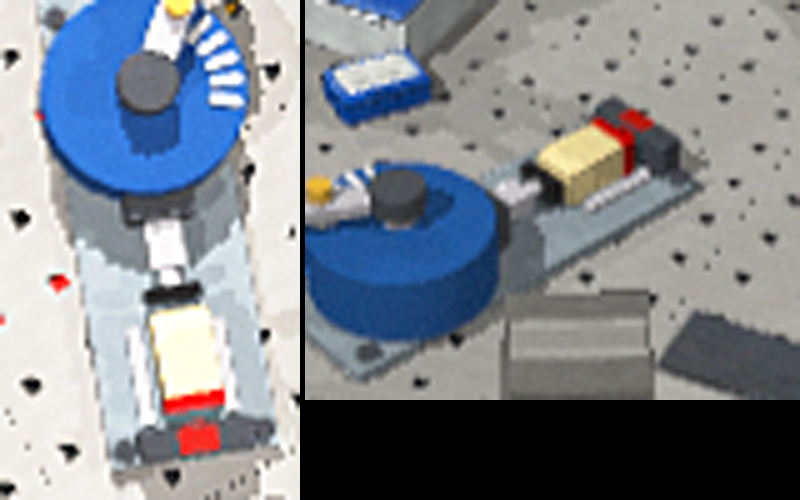

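The block sits flat and centred between the rails, with its red end at the stop; the pad is not yet touching. Next I grip the knob.

```bash
cat > lev.py <<'E'
from h import *
from fit import T,kn
pf=np.load("fit.npz")["pf"]; PV=T(pf,[[0,-140,0]])[0]
Z=85; Q=quat(pf[2]-np.deg2rad(120)-.37-np.pi/2+np.pi)
def kp(q,z=Z,d=(0,0)): k=T(pf,[[*kn(q),z]])[0]; return [k[0]+d[0],k[1]+d[1],z]
def ang(p): 
    v=np.array(p[:2])-PV[:2]; return (pf[2]-np.deg2rad(120)-np.arctan2(v[1],v[0]),np.hypot(*v))
def ft(q,n=4):
    a=pf[2]-np.deg2rad(120)-q; t=np.array([np.sin(a),-np.cos(a)]); rd=np.array([np.cos(a),np.sin(a)]); F=[]
    for _ in range(n): F.append(r.get_state()["contact_force"]); r.dwell(.03)
    F=np.mean(F,0); return -F[:2]@t, F[:2]@rd, F[2]
E
python3 - <<'E'
from lev import *
print(kp(0),kp(.733),PV)
k=kp(0); r.move_to([k[0]-60,k[1]+60,200],Q); r.move_to(kp(0,160),Q); r.move_l(kp(0,130),100); print(r.move_l(kp(0),60,f_stop=8)); s=st(); print(ft(0))
viewer.capture("side"); save(viewer.capture("side"),"knob.png",(150,110,250,200),6)
r.grasp(); r.dwell(.2); s=st(); print(ang(s["ee_pos"]),ft(0))
E
```

```text
[np.float64(662.0270388676796), np.float64(-91.86320868386804), 85] [np.float64(608.6929922124435), np.float64(-149.92141002478098), 85] [559.73229564 -51.41836341   0.        ]
False
t 16.85 p [662.4 -92.   85.3] F [-0.3 -0.6 -0.2] g 1.001 q6 -1.09
(np.float64(0.20740057157815764), np.float64(0.043896594298549044), np.float64(0.05603512457319983))
t 18.37 p [662.4 -91.4  85.1] F [ 2.2  1.3 -1.8] g 0.248 q6 -1.09
(np.float64(-0.004963267671324267), np.float64(110.21497205402625)) (np.float64(3.054326378891787), np.float64(1.7726044226329307), np.float64(-1.138992221206169))
```

View pics/knob.png

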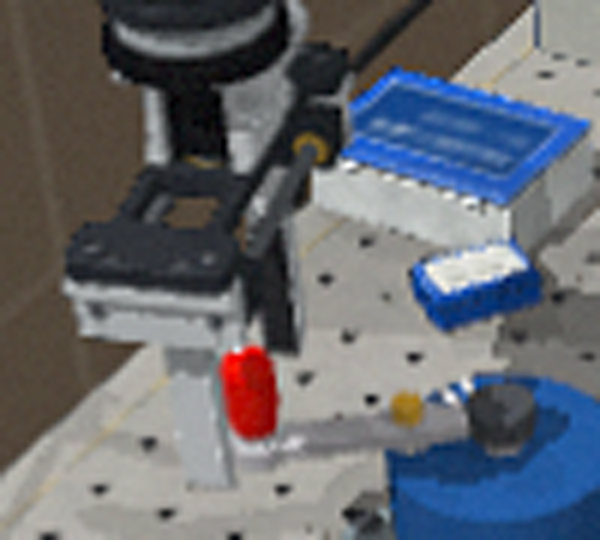

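The fingers straddle the knob, and the 23.3 mm width agrees with its 24 mm diameter. I now draw it in small arc steps and log the pull.

```bash
cat > pull.py <<'E'
from lev import *
import sys
for q in np.arange(*map(float,sys.argv[1:4])):
    r.move_l(kp(q),30); f=ft(q,3); s=r.get_state(); a=ang(s["ee_pos"])
    print(round(q,3),"meas",np.round(a,3),"pull %.1f rad %.1f z %.1f"%f,"g",round(s["grip_width"],3))
print(s["clock"])
E
python3 pull.py 0.03 0.52 0.03
```

```text
0.03 meas [1.70000e-02 1.10197e+02] pull 5.7 rad 1.8 z -1.4 g 0.245
0.06 meas [3.70000e-02 1.10166e+02] pull 8.4 rad 2.1 z -1.8 g 0.25
0.09 meas [7.10000e-02 1.10161e+02] pull 7.1 rad 2.0 z -1.4 g 0.249
0.12 meas [1.06000e-01 1.10106e+02] pull 5.6 rad 1.5 z -1.1 g 0.244
0.15 meas [  0.143 110.095] pull 4.9 rad 1.4 z -1.6 g 0.245
0.18 meas [  0.18 110.09] pull 3.5 rad 0.4 z -0.4 g 0.25
0.21 meas [  0.207 110.046] pull 4.7 rad 1.0 z -0.7 g 0.247
0.24 meas [  0.234 110.012] pull 6.2 rad 0.6 z -1.0 g 0.249
0.27 meas [  0.261 110.024] pull 6.4 rad 1.0 z -0.9 g 0.25
0.3 meas [  0.284 109.983] pull 7.8 rad 0.4 z -1.6 g 0.249
0.33 meas [  0.315 109.959] pull 8.3 rad -0.1 z -1.5 g 0.246
0.36 meas [  0.349 109.924] pull 7.4 rad -0.7 z -1.2 g 0.248
0.39 meas [  0.384 109.922] pull 6.0 rad -0.2 z -0.3 g 0.248
0.42 meas [  0.419 109.902] pull 4.9 rad -0.6 z 0.3 g 0.251
0.45 meas [  0.449 109.88 ] pull 4.7 rad -1.2 z 0.1 g 0.248
0.48 meas [  0.474 109.882] pull 5.9 rad -1.3 z -0.6 g 0.245
0.51 meas [  0.502 109.868] pull 6.7 rad -1.1 z -1.0 g 0.248
24.5917
```

Two clicks felt: peaks at about 0.06 and 0.32, then drops. I continue through the third.

```bash
python3 pull.py 0.54 0.725 0.03
```

```text
0.54 meas [  0.524 109.813] pull 8.9 rad -1.8 z -1.7 g 0.251
0.57 meas [  0.551 109.794] pull 9.3 rad -1.6 z -1.7 g 0.249
0.6 meas [  0.585 109.786] pull 8.1 rad -2.1 z -1.2 g 0.249
0.63 meas [  0.618 109.783] pull 7.5 rad -1.8 z -0.9 g 0.251
0.66 meas [  0.652 109.721] pull 6.5 rad -2.5 z -0.2 g 0.248
0.69 meas [  0.684 109.71 ] pull 5.9 rad -2.3 z -0.8 g 0.249
0.72 meas [  0.708 109.706] pull 7.3 rad -2.5 z -1.5 g 0.248
27.1
```

The pull peaks (about 0.05, 0.31, 0.55) and dips (0.18, 0.44, 0.68) fit the ridges, so the measured angle is close to the lever angle and the third click is passed. I settle at the seat and check.

```bash
python3 pull.py 0.738 0.74 0.03
python3 - <<'E'
from lev import *
r.dwell(1); s=st(); print(ang(s["ee_pos"]),ft(.73))
a=viewer.capture("top"); b=viewer.capture("side")
c=np.zeros((480,800,3),np.uint8); c[:,:320]=cv2.resize(a[135:255,255:335],None,fx=4,fy=4,interpolation=2); c[:400,325:800]=cv2.resize(b[120:220,180:299],None,fx=4,fy=4,interpolation=2)[:,:475]; save(c,"end.png")
E
```

```text
0.738 meas [  0.721 109.671] pull 9.3 rad -2.2 z -2.1 g 0.252
27.45
t 28.45 p [ 609.7 -149.    85. ] F [ 6.3  6.2 -1.8] g 0.246 q6 -1.2
(np.float64(0.721082124943127), np.float64(109.67434489805419)) (np.float64(8.500253650283714), np.float64(-2.275153946243274), np.float64(-2.0606209776801423))
```

View pics/end.png

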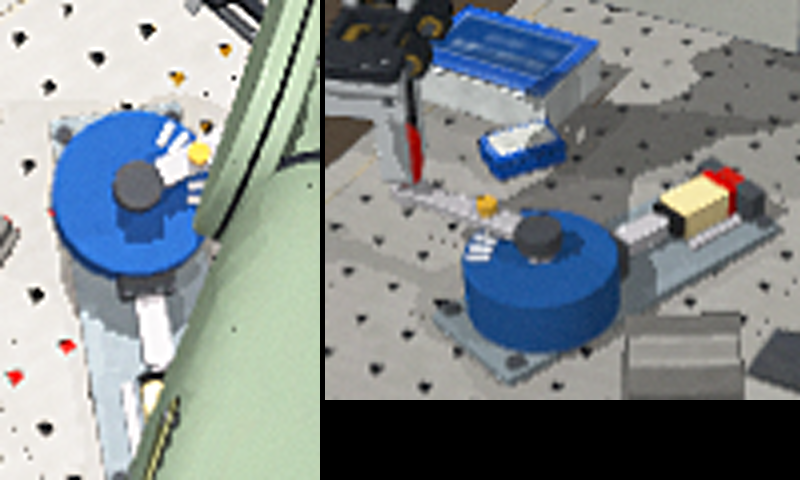

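The side view shows the pad (677,215) pressing the block, with its red end against the stop (742,190). The knob is held, the lever is steady at about 0.72 rad, and the bystanders have not moved.

```bash
python3 -c "
from h import *
r.finish_job(); st()"
```

```text
the job is handed in; nothing more can be done
the job is handed in; nothing more can be done
```

The job is handed in: the brass block is clamped in the fixture and the gripper is still holding the knob at the third click. No verdict was reported.

- **Block:** I set it flat between the rails, red end to the stop, and released it before touching the lever. A picture afterwards showed it centred and flat.
- **Lever:** Pulling the knob along its arc, I felt three rises and drops, at about 0.05, 0.31 and 0.55 rad. That matches the ridge spacing, and I stopped well short of the fourth click.
- **Last checks:** The lever was steady at about 0.72 rad, judged from the gripper position and my camera estimate of the pivot. The pull was about 8.5 N and the grip width matched the knob. The last side view showed the pad against the block and the red end at the stop. The tip box and the steel strip looked unmoved. The clock read about 28 s of the 72 s allowed.
- **What disagreed:**
  - The colour mask for the block in the top view was poor, so its position came mainly from the side camera.
  - The pull peak before the third click was about 9.3 N, against the stated 12 N. At the end it was above the stated 6 N.
- **Not measured:** I could not measure the pad force directly. The state query after hand-in returned only the hand-in message.

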